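Re-clock the inlet of a clamped cyclone cup

TASK

The cyclone cup was clamped onto the dust separator's base with its inlet turned away from the suction pipe. Back the clamp screw off just enough to free the cup (about a quarter turn, never much more than half a turn), swing the cup round on its base until its inlet points straight into the mouth of the suction pipe, then screw the clamp down firmly again as it was. Keep the cup seated flat on its base, and leave everything else on the bench where it is.

Things in the scene. Friction and masses are not known exactly. Their poses are not given: they have to be found in the camera images.
- base: Grey cast base bolted to the bench, 235 x 205 mm, 34 mm high. Origin on the bench, on the upright axis about which the cup turns. Its -x side carries the clamp bracket: a column 88 to 120 mm from the axis, up to z 125, with an arm through which the clamp screw passes 70 mm from the axis. Two fixed lips (tops at z 60) reach over the flange 60 degrees either side of +x: the cup turns but cannot lift out.
- cup: Grey plastic cyclone cup, 0.3 to 0.65 kg, on the base's gasket: round flange of 85 mm radius, 8 mm thick, then an upright body of 48 mm radius; top at 115 mm. Origin at the centre of the flange's underside, on the turning axis, 40 mm above the bench; z up. Its inlet tube runs level along the cup's +x. Clamped, it will not turn; slack, light friction holds it where it is left.
- inlet_mouth (a point): Centre of the open end of the cup's inlet (135, 22, 75 mm in the cup's frame). Axes as the cup's: x points out of the inlet.
- pipe: White suction pipe, 40 mm diameter, fixed: rises from a bench flange 205 mm from the cup's axis, bends level and looks back at the cup. Origin on the bench on the cup's turning axis; +x runs out along the pipe. With the cup's x parallel to the pipe's x the inlet points straight into the pipe, 15 mm short of it. The inlet starts 35 to 65 degrees counter-clockwise (from above) of that.
- pipe_mouth (a point): Centre of the pipe's open end: 150 mm out along the pipe's x, 22 mm to its +y side, 115 mm above the bench. Axes as the pipe's: the bore runs along x, y is level across it. A black sleeve (47 mm diameter) sits on the pipe behind the mouth.
- clamp_screw (a joint): Turn of the clamp screw, rad. Clockwise seen from above tightens and lowers it (value falls), counter-clockwise loosens and raises it (value grows), 1.27 mm per rad. At 0 the foot just touches the flange; below 0 it presses, some 35 N per rad. Starts tight at -1.05 to -0.8; at 0.1 to 0.6 the cup is free. Turning takes up to 0.3 N m; it stays where it is left; end stop at -1.7.
- clamp_handle (a point): Middle of the black T handle on top of the clamp screw: a bar 84 mm long (this point's x), 16 mm thick (its y), 24 mm high, centre about 187 mm above the bench, on a 22 mm hub. Turns with the screw; at screw value 0 its x lies 0.6 rad counter-clockwise from the base's x. Nothing within 120 mm of it stands above z 160: grip it across its middle from above and twist.
- clamp_pad: Sprung rubber foot of the clamp screw, 22 mm diameter, pressing down on the flange's top 70 mm from the axis, on the base's -x side. Origin at the centre of its underside.
- cartridge: Bystander: pleated white filter cartridge, 80 mm diameter, 120 mm high, standing near the base. Origin under its centre.
- brush: Bystander: nylon brush with beech handle, 205 mm long, lying bristles down. Origin under its middle, x towards the bristles.
- nozzle: Bystander: clear crevice nozzle, 200 mm long, 37 mm diameter, lying. Origin under its middle.
- spare_filter: Bystander: spare round filter, 110 mm diameter, 28 mm high, lying flat. Origin under its centre.
- cleaner: Bystander: white bottle, 72 mm diameter, 190 mm high, standing. Origin under its centre.
- dust_cap: Bystander: black ribbed screw cap, 63 mm diameter, 26 mm high, lying flat. Origin under its centre.
- inlet_grip (a point): Point on the inlet tube's centre line, at (95, 22, 75) mm in the cup's frame, axes as the cup's. The tube, 40 mm diameter, is straight along x, its centre line 22 mm to the +y side of the turning axis and 115 mm above the bench, free from x = 50 to 135 mm. It can be gripped across (along y) from above here and swung like a lever; 1 to 4 N turns the slack cup.
Things that resemble listed ones, but are neither listed nor needed, are in the scene too. What is shaped like the cup but green or pink is not meant.

How it is judged:
By the outcome, as a careful person would: the job done as asked, in the order asked, and still so for the second after the job is handed in, with the robot touching nothing.
It also fails if it takes over 72 s, if anything falls off the work surface, if the arm or the gripper's body presses on something with over 40 N, if the wrist force passes 120 N, or if a joint passes its speed limit or range.

ROBOT

A 7-joint arm with a two-finger parallel gripper is mounted at the origin on the work surface. World frame = base frame: x ahead of the robot, y to its left, z up, the work surface at z = 0. Lengths are in mm, angles in rad, forces in N, time in s.
With the tool pointing down it reaches from about 425 to 1025 mm from the base axis. Payload 9.4 kg.
Tool frame: the origin (TCP) lies at the very end of the fingers, on their centre line; the grasp point (between the pads) lies 19 mm behind it (env.grip_point_offset is the distance from the TCP to the grasp point, in mm); z points along the fingers, x is the direction in which the jaws open and shut, and the axes are right-handed (so a half turn about z gives the same grasp; the last joint's range is limited). The gripper opens to 85 mm and grips with 20 to 120 N. Pads are 22 mm wide; open, the fingers measure 114 mm over their backs; the gripper's body (76 mm by 85 mm) begins 54 mm behind the grasp point. The pads swing forward as they close: fully open they stand 13 mm farther back than shut.
Start: joints at [1.224, 0.599, -0.003, 1.599, 0.002, 0.943, -0.08], TCP at [193.231, -698.775, 231.275] pointing down, gripper open.
Joint ranges: [-2.57, 2.57], [-0.35, 1.97], [-1.29, 1.29], [0.11, 2.56], [-1.05, 4.19], [0.11, 1.86], [-2.63, 2.63]. Speed limits (rad/s): [2.22, 2.22, 3.01, 3.01, 3.14, 3.14, 3.14].

INTERFACE

Orientations are given as [roll, pitch, yaw] about the fixed x, y, z axes, in that order (R = Rz(yaw) Ry(pitch) Rx(roll)).
In Python, from bench import env gives the robot as it stands. The module is installed in compiled form; this text tells all that it offers. Calls block until the motion is done:
- env.movep(position, orientation): joint-space move of the TCP to a pose.
- env.movel(position, v=150, rotation=None, until_force=None): straight line of the TCP; rotation=None keeps the orientation; v is the mean speed in mm/s. With until_force (N) it stops when the force on the tool has changed by that much, and returns True; else False.
- env.move_j(angles): joint-space move.
- env.gripper_to(opening, squeeze=None): finger opening in mm; squeeze is the grip in N (None keeps the last); returns when the fingers have stopped.
- env.sleep(seconds).
- env.inverse_kinematics(position, orientation): joint angles nearest the present ones, or None.
- env.read_camera(name): name is "scene" or "top"; returns (picture, depth): 420x560x3 uint8, blue, green, red; 420x560 float32, mm along the optical axis (not along the pixel's ray), 0 where there is no reading.
- env.calibration(name): a dict with "K" (3x3 intrinsics, pixels), "R" (3x3) and "t" (3): a world point X has camera coordinates R X + t. Camera axes: x right, y down, z forward; pixel columns grow to the right and rows downward; lengths in mm; the calibration is good to about 2 mm. A picture is of the moment at which its call begins. calibration takes no time and is no camera call.
A pose or a line that the arm cannot do raises env.IKError and nothing moves.
- env.job_done(): hands the job in, once; it reports no verdict.
Readings, each from a call of its own:
- env.get_time(): time.
- env.get_joints(): joint angles.
- env.get_qvel(): joint speeds.
- env.get_joint_torque(): joint torques, N m.
- env.get_tcp_pos(): TCP position.
- env.get_tool_rot(): TCP orientation.
- env.get_force(): force on the tool from outside, world axes, zero at the start.
- env.get_wrist_torque(): the same for the moment, N m.
- env.get_grip_width(): finger opening in mm.
Only numpy, scipy, OpenCV 4.12 (cv2) and the standard library are available. Lean on these libraries where they do the work, as an engineer would, in place of code of your own. Each camera call takes 0.05 s, during which the arm holds its last target.

## Working session

There is one attempt and no reset: what is moved stays moved. The work goes in short steps, each a Python script; the robot and the scene stay as the last script left them, time stands still between calls to the robot, and variables do not carry over. Pictures are saved under pics/ and viewed, and the job is handed in when it is done.

```bash
mkdir -p pics; ls
python3 - <<'E'
from bench import env
import cv2,numpy as np
for n in("scene","top"):
    p,d=env.read_camera(n); cv2.imwrite(f"pics/{n}0.png",p); np.save(f"{n}0.npy",d)
    c=env.calibration(n); print(n,c['K'].round(1).tolist(),c['R'].round(3).tolist(),c['t'].round(1).tolist())
print(env.get_time(),env.get_tcp_pos(),env.get_tool_rot())
E
```

```text
pics
scene [[491.9, 0.0, 278.1], [0.0, 491.9, 203.0], [0.0, 0.0, 1.0]] [[0.364, 0.932, -0.001], [0.692, -0.27, -0.669], [-0.624, 0.243, -0.743]] [-210.7, -204.2, 1646.5]
top [[403.1, 0.0, 281.1], [0.0, 403.1, 206.7], [0.0, 0.0, 1.0]] [[0.124, -0.992, 0.002], [-0.972, -0.122, -0.201], [0.2, 0.023, -0.979]] [0.0, 498.3, 1124.3]
0.1 [ 193.12759259 -698.3622168   230.48371536] [ 3.14144176e+00  1.44109072e-03 -1.30087971e+00]
```

```bash
sleep 1; ls pics
```

```text
scene0.png
top0.png
```

View pics/scene0.png

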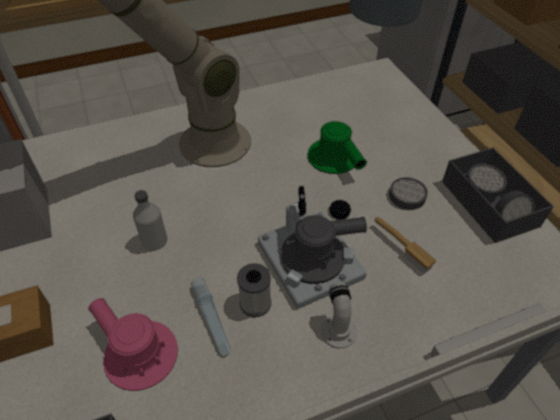

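View pics/top0.png

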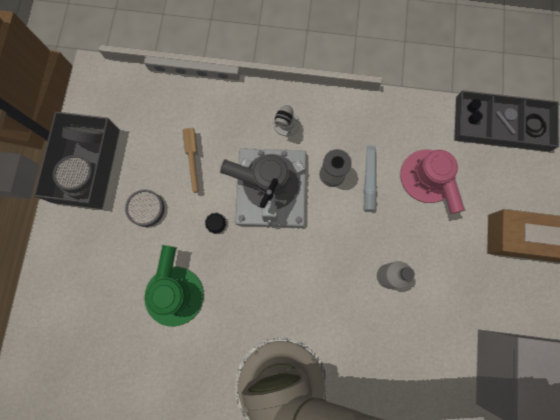

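Candidates: the grey cup is at top (270,180) / scene (315,235). The green cup at top (173,295) and the pink one at top (432,175) are look-alikes. The pipe is at top (285,118) / scene (340,315), and the black T handle at top (269,191) / scene (302,200). The black dust cap at top (215,223) could be mistaken for the handle. I choose the grey cup and check it in close crops.

Run:
```python
import cv2,numpy as np
p=cv2.imread("pics/top0.png")[95:240,190:340]; q=cv2.imread("pics/scene0.png")[170:350,250:400]
f=lambda a:cv2.convertScaleAbs(cv2.resize(a,None,fx=4,fy=4,interpolation=cv2.INTER_CUBIC)[:600],alpha=1.7)
cv2.imwrite("pics/ct.png",f(p));cv2.imwrite("pics/cs.png",cv2.convertScaleAbs(cv2.resize(q,None,fx=3.3,fy=3.3,interpolation=cv2.INTER_CUBIC),alpha=1.7))
```

```text
(no output)
```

View pics/ct.png

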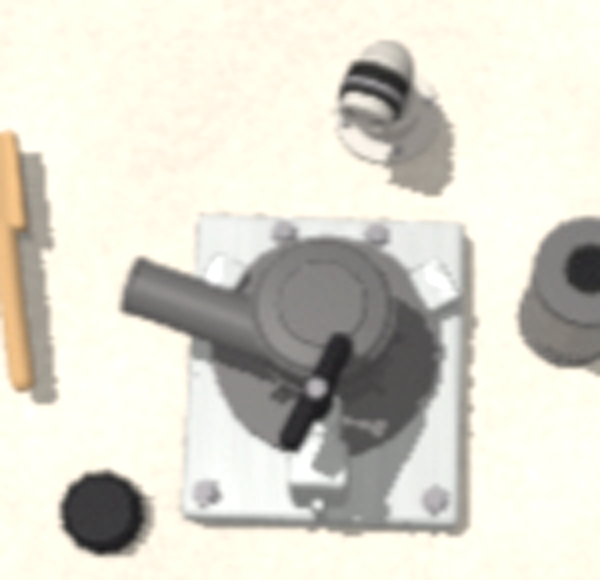

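View pics/cs.png

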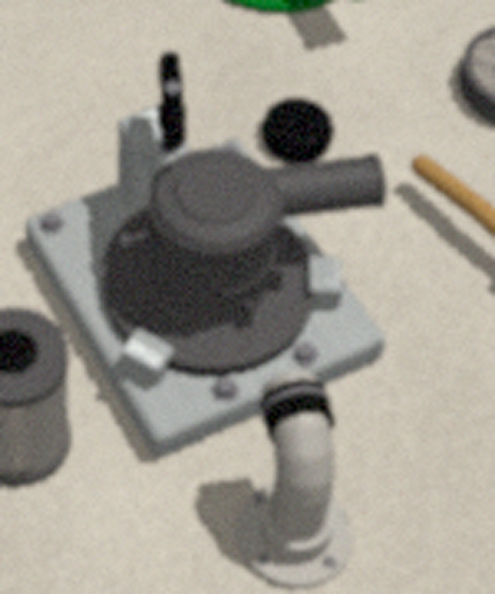

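The crops confirm it: grey cup on the light base, T handle over the bracket at crop (317,387), pipe with black sleeve at (375,85). Now I'll measure points from the depth.

```bash
cat > h.py <<'E'
import numpy as np,cv2
from bench import env
def cloud(n,d):
    c=env.calibration(n);K,R,t=c['K'],np.array(c['R']),np.array(c['t'])
    v,u=np.mgrid[:d.shape[0],:d.shape[1]]
    r=np.dstack([(u-K[0][2])/K[0][0],(v-K[1][2])/K[1][1],np.ones(d.shape)])*d[...,None]
    W=(r-t)@R; W[d==0]=np.nan; return W
def ray(n,uv,z):
    c=env.calibration(n);K,R,t=np.array(c['K']),np.array(c['R']),np.array(c['t'])
    uv=np.atleast_2d(uv).astype(float); r=np.c_[uv,np.ones(len(uv))]@np.linalg.inv(K).T@R; o=-R.T@t
    return o+r*((z-o[2])/r[:,2])[:,None]
E
python3 - <<'E'
from h import *
np.set_printoptions(precision=1,suppress=True)
for n in("top","scene"):
    d=np.load(n+"0.npy");p=cv2.imread(f"pics/{n}0.png").astype(int);W=cloud(n,d)
    pts={"top":dict(cuptop=(270,170),handle=(269,191),base=(243,215),bench=(220,130),cap=(215,222),sleeve=(284,117),flange=(290,190),tube=(238,170),cart=(337,162)),
     "scene":dict(cuptop=(315,230),handle=(302,197),bench=(200,180),pipe=(341,310),tube=(350,227),base=(275,262))}[n]
    for k,(u,v) in pts.items(): print(n,k,W[v,u],p[v,u])
E
```

```text
top cuptop [569.  101.3 158. ] [78 79 80]
top handle [500.6  93.9 201. ] [106 104 107]
top base [458.9 170.1  35.8] [119 119 120]
top bench [728.1 286.2  -3. ] [138 148 155]
top cap [429.4 250.1  27.3] [35 35 35]
top sleeve [733.9  83.5 138.7] [55 54 55]
top flange [547.8  42.   49.3] [47 47 49]
top tube [565.  190.2 134.8] [82 83 85]
top cart [625.3 -79.2 124.2] [28 27 27]
scene cuptop [578.7  96.4 156.4] [54 54 55]
scene handle [504.8  92.1 201.4] [65 63 64]
scene bench [154.4 -94.5  -0.6] [108 116 120]
scene pipe [778.2  72.6 114.6] [80 85 89]
scene tube [582.1 192.7 128.8] [50 50 48]
scene base [550.4   2.7  33.5] [ 97 100  99]
```

```bash
cat > fit.py <<'E'
from h import *
from scipy.optimize import least_squares
def circ(P,r=None):
    f=lambda x:np.hypot(P[:,0]-x[0],P[:,1]-x[1])-(x[2] if r is None else r)
    s=least_squares(f,[*P[:,:2].mean(0),r or 40],loss='soft_l1');return s.x,np.sqrt(np.median(s.fun**2))
def cyl(P,r,ax,z=115,off=None):
    # level cylinder: heading a, lateral offset b relative to ax ; solve a,b,z
    def f(x):
        e=np.array([-np.sin(x[0]),np.cos(x[0])])
        return np.hypot((P[:,:2]-ax)@e-x[1],P[:,2]-x[2])-r
    best=None
    for a0 in np.arange(-3,3.2,.4):
        s=least_squares(f,[a0,0,z],loss='soft_l1',f_scale=2)
        if best is None or s.cost<best.cost: best=s
    x=best.x; return x,np.median(abs(best.fun))
E
python3 - <<'E'
from fit import *
np.set_printoptions(precision=2,suppress=True)
for n in("top","scene"):
    d=np.load(n+"0.npy");p=cv2.imread(f"pics/{n}0.png").astype(int);W=cloud(n,d)
    X,Y,Z=W[...,0],W[...,1],W[...,2]
    near=(abs(X-570)<70)&(abs(Y-100)<70)
    m=(Z>152)&(Z<163)&near; m=cv2.morphologyEx(m.astype(np.uint8),cv2.MORPH_OPEN,np.ones((3,3)))>0
    c,_=cv2.findContours(m.astype(np.uint8),0,2);c=max(c,key=cv2.contourArea)[:,0]
    print(n,"cuptop circle from contour",circ(ray(n,c,155)), "Z",np.median(Z[m]),m.sum())
    m=(Z>190)&(Z<215)&(abs(X-503)<60)&(abs(Y-93)<60)
    P=W[m];mm=P[:,:2].mean(0);w,V=np.linalg.eigh(np.cov((P[:,:2]-mm).T));(cx,cy),wh,_=cv2.minAreaRect(P[:,:2].astype(np.float32))
    print("handle",mm,"rect",cx,cy,wh,"ang",np.arctan2(V[1,1],V[0,1]),"Zmed",np.median(P[:,2]),len(P))
    ax=np.array([572,98.])
    # tube
    r=np.hypot(X-572,Y-98); m=(Z>100)&(Z<140)&(r>60)&(r<140)&(Y>140); P=W[m]
    x,e=cyl(P,20,ax);u=np.array([np.cos(x[0]),np.sin(x[0])]);print("tube",x,e,len(P),"ext",np.percentile((P[:,:2]-ax)@u,[0,1,99,100]))
    # pipe
    m=(Z>85)&(Z<145)&(r>140)&(r<200)&(abs(Y-80)<60)&(X>650); P=W[m]; col=p[m].mean(1)
    x,e=cyl(P,22,ax);u=np.array([np.cos(x[0]),np.sin(x[0])]);print("pipe",x,e,len(P),"ext",np.percentile((P[:,:2]-ax)@u,[0,1,99,100]),P[:,2].max())
    b=P[col<70]; x,e=cyl(b,23.5,ax);print("sleeve",x,e,len(b),b.mean(0))
    b=P[col>=70]; print("white",b.mean(0),len(b))
    m=(Z>28)&(Z<40)&(r<190); P=W[m]; rc=cv2.minAreaRect(P[:,:2].astype(np.float32)); print("base",rc)
    m=(Z>43)&(Z<54)&(r<95)&(r>70);
    ang=np.arctan2(Y-98,X-572)
    P=W[m]; f=[];
    for a in np.arange(-3.1,3.1,.15):
        q=np.hypot(P[:,0]-572,P[:,1]-98)[abs(np.arctan2(P[:,1]-98,P[:,0]-572)-a)<.07]
E
```

```text
top cuptop circle from contour (array([569.64, 100.29,  30.52]), np.float64(1.9355331787409789)) Z 155.86398780075353 405
handle [498.18  93.8 ] rect 499.2548828125 93.80645751953125 (16.478557586669922, 82.5534439086914) ang 2.7952999255839406 Zmed 198.12015066732133 195
tube [ 26.48  24.72 116.45] 0.9516232755405127 426 ext [ 41.95  46.37 135.43 136.51]
pipe [  -4.84 -171.14  116.1 ] 2.7407355790494297 300 ext [-14.79 -14.21  31.9   32.99] 144.41461863122615
sleeve [ -3.35 -23.74 116.22] 1.2770498843793359 126 [738.48  81.99 131.97]
white [738.93  86.8  124.65] 174
base ((551.5009765625, 104.5753173828125), (303.35809326171875, 342.0502014160156), 42.63251495361328)
scene cuptop circle from contour (array([569.89, 100.38,  29.12]), np.float64(1.785698226226508)) Z 155.80589609844301 407
handle [504.56  92.69] rect 501.45037841796875 94.2119369506836 (15.93586540222168, 85.67657470703125) ang 2.803278239586487 Zmed 197.8205218269795 163
tube [ 26.48  26.1  116.02] 1.2753472374134702 488 ext [ 51.82  55.92 136.12 136.89]
pipe [  3.09   2.47 114.65] 2.8835167244906685 451 ext [-199.63 -198.87 -147.66 -146.56] 141.70228857896254
sleeve [-84.95 -10.83 115.86] 1.2946679275156487 256 [744.72  80.13 130.77]
white [752.24  84.96 127.86] 195
base ((588.9503784179688, 80.3978042602539), (274.78643798828125, 341.0447692871094), 81.91757202148438)
```

```bash
cat >> h.py <<'E'
def proj(n,X):
    c=env.calibration(n);K,R,t=np.array(c['K']),np.array(c['R']),np.array(c['t'])
    q=(np.atleast_2d(X)@R.T+t)@K.T; return q[:,:2]/q[:,2:]
E
python3 - <<'E'
from fit import *
np.set_printoptions(precision=2,suppress=True)
A=np.array([569.8,100.3])
for n in("top","scene"):
    d=np.load(n+"0.npy");p=cv2.imread(f"pics/{n}0.png").astype(int);W=cloud(n,d)
    X,Y,Z=W[...,0],W[...,1],W[...,2]; r=np.hypot(X-A[0],Y-A[1])
    def fit(P,rad,off,z=115.):
        def f(x):
            e=np.array([-np.sin(x[0]),np.cos(x[0])]); return np.hypot((P[:,:2]-A)@e-off,P[:,2]-x[1])-rad
        return [ (s.x,np.median(abs(s.fun))) for a0 in(-.3,1.3) for s in [least_squares(f,[a0,z],loss='soft_l1',f_scale=2)]]
    P=W[(Z>100)&(Z<140)&(r>65)&(r<135)&(Y>140)];print(n,"tube fixed off",fit(P,20,22)[1])
    m=(Z>100)&(Z<145)&(r>140)&(r<215)&(X>650)&(abs(Y-80)<60)
    P=W[m];c=p[m].mean(1);print("sleeve",fit(P[c<70],23.5,22)[0],"all",fit(P,21,22)[0])
    m=(Z>-6)&(Z<20)&(abs(X-770)<90)&(abs(Y-70)<80)
    print("highest pipe pts by x:")
    m=(Z>60)&(X>690)&(abs(Y-70)<80)
    for a in range(700,850,10):
        q=W[m&(X>=a)&(X<a+10)]
        if len(q): print(a,len(q),"ymid",(q[:,1].min()+q[:,1].max())/2,"y",q[:,1].min(),q[:,1].max(),"zmax",q[:,2].max())
E
python3 - <<'E'
from h import *
a=np.array([569.8,100.3])
for n in("top","scene"):
    p=cv2.convertScaleAbs(cv2.imread(f"pics/{n}0.png"),alpha=1.6); o,s=((190,95),4) if n=="top" else ((250,170),3.3)
    p=cv2.resize(p[o[1]:o[1]+(145 if n=="top" else 180),o[0]:o[0]+150],None,fx=s,fy=s,interpolation=cv2.INTER_CUBIC)
    def pt(x,y,z,c): 
        q=(proj(n,[x,y,z])[0]+.5-o)*s; cv2.circle(p,tuple(int(v) for v in q),4,c,-1)
    pt(*a,155,(0,0,255))
    for h,xs,c in((1.347,(60,95,135),(0,255,0)),(-.25,(150,180,205),(255,0,0))):
        for x in xs:
            q=a+x*np.array([np.cos(h),np.sin(h)])+22*np.array([-np.sin(h),np.cos(h)]); pt(*q,115,c)
            if x==205: pt(*q,0,(0,255,255))
    h=.09
    for x in(-120,120):
        for y in (-102,102):
            q=a+x*np.array([np.cos(h),np.sin(h)])+y*np.array([-np.sin(h),np.cos(h)]);pt(*q,34,(255,0,255))
    cv2.imwrite(f"pics/ov_{n}.png",p)
E
```

```text
top tube fixed off (array([  1.35, 116.42]), np.float64(0.9448899962719484))
sleeve (array([ -0.21, 116.24]), np.float64(1.280713525274642)) all (array([ -0.21, 117.35]), np.float64(2.766557851380666))
highest pipe pts by x:
710 15 ymid 81.22350469042706 y 72.23897887324597 90.20803050760817 zmax 135.9499811094155
720 95 ymid 86.82794957050646 y 65.37856544916583 108.27733369184708 zmax 142.857482717066
730 66 ymid 86.36432278951126 y 62.9983087462724 109.73033683275013 zmax 144.41461863122615
740 53 ymid 85.93728788237003 y 61.67006382377351 110.20451194096655 zmax 142.29620856955674
750 34 ymid 84.08614924720413 y 62.27224654915103 105.90005194525723 zmax 139.74932680131909
760 37 ymid 79.34084320107861 y 59.8869041963778 98.79478220577943 zmax 134.90404469528033
770 23 ymid 76.97716959879719 y 60.15604011172436 93.79829908587001 zmax 125.81992744793173
780 9 ymid 75.93323947472054 y 62.18108643039144 89.68539251904964 zmax 115.88600824663405
scene tube fixed off (array([  1.36, 116.02]), np.float64(1.2552710599314079))
sleeve (array([ -0.2 , 116.15]), np.float64(1.4632193495623813
[... 215 characters left out ...]
04130719965 109.16949825980416 zmax 139.53686057320107
730 78 ymid 86.58387863110917 y 63.94204721930994 109.2257100429084 zmax 141.5460357639758
740 91 ymid 86.39733557089127 y 61.3265627446406 111.46810839714193 zmax 141.70228857896254
750 113 ymid 86.09782192314654 y 64.28843159590961 107.90721225038345 zmax 141.54226817840058
760 106 ymid 81.71666306460813 y 61.1764157509774 102.25691037823887 zmax 136.25602732786672
770 126 ymid 80.31986869144893 y 59.79351921512135 100.84621816777651 zmax 130.46710750764325
780 145 ymid 79.437985610451 y 61.12602903930659 97.74994218159542 zmax 120.65618489866071
790 83 ymid 79.10984110241148 y 66.54102056093487 91.6786616438881 zmax 106.17833733898657
```

View pics/ov_top.png

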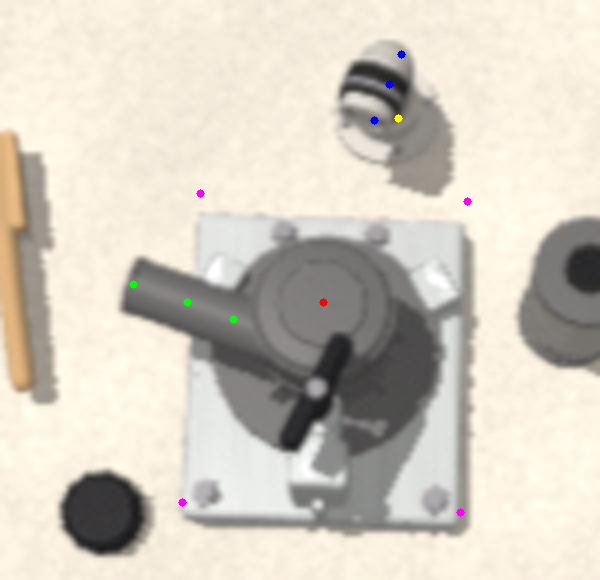

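View pics/ov_scene.png

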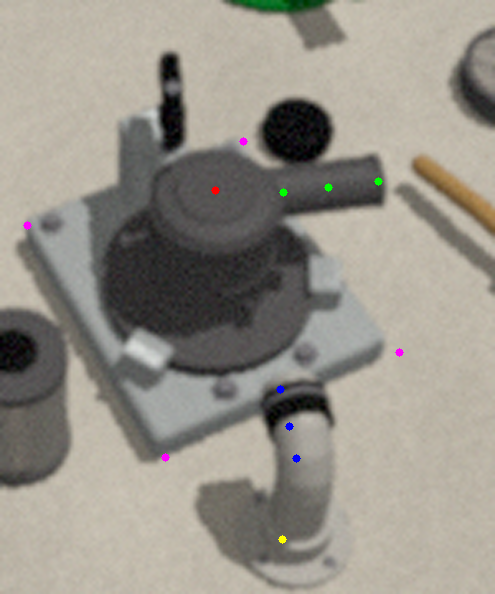

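The overlay dots sit on the tube and cup top, and the pipe heading is about -0.205 rad. The tube heading is 1.355, so the swing needed is about 89°, more than the stated 35–65°. I trust the geometry because the sizes fit, and will check it visually as I go. Next I check the IK branches.

Run:
```python
from h import *
np.set_printoptions(precision=2,suppress=True)
H=np.array([500.3,94.]);A=np.array([569.8,100.3])
for y in(1.229,-1.913):
    for dy in(0,.7,1.35):
        print("handle",y+dy,env.inverse_kinematics([*H,170],[np.pi,0,y+dy]))
for b in(np.pi/2,-np.pi/2):
    for a in(1.355,.6,-.205):
        q=A+95*np.array([np.cos(a),np.sin(a)])+22*np.array([-np.sin(a),np.cos(a)])
        print("tube",a+b,q,env.inverse_kinematics([*q,96],[np.pi,0,a+b]))
# bolts / handle check of base heading: base light mask
p=cv2.imread("pics/top0.png");d=np.load("top0.npy");W=cloud("top",d)
m=((p.min(2)>95)&(p.max(2).astype(int)-p.min(2)<14)&(W[...,2]>26)&(W[...,2]<42)&(abs(W[...,0]-560)<170)&(abs(W[...,1]-100)<150)).astype(np.uint8)
m=cv2.morphologyEx(m,cv2.MORPH_OPEN,np.ones((3,3)));c,_=cv2.findContours(m,0,2);c=np.vstack(c)[:,0]
print("base rect",cv2.minAreaRect(ray("top",c,34)[:,:2].astype(np.float32)))
```

```text
handle 1.229 [ 0.25  0.53 -0.76  2.12  0.57  0.71  0.33]
handle 1.929 [ 0.34  0.58 -0.92  2.11  0.67  0.77  0.92]
handle 2.579 [ 0.44  0.66 -1.1   2.11  0.79  0.87  1.44]
handle -1.913 [-0.3   0.43  0.    2.15 -0.    0.56 -2.21]
handle -1.213 [-0.13  0.44 -0.23  2.14  0.18  0.58 -1.7 ]
handle -0.563 [-0.01  0.46 -0.39  2.13  0.3   0.61 -1.18]
tube 2.9257963267948965 [568.65 197.81] [ 0.24  0.9  -1.11  1.95  1.    0.98  1.55]
tube 2.1707963267948966 [635.78 172.1 ] [ 0.28  0.95 -1.11  1.82  0.99  1.05  0.94]
tube 1.3657963267948965 [667.29 102.5 ] [ 0.18  0.79 -0.68  1.79  0.67  0.81  0.53]
tube -0.21579632679489658 [568.65 197.81] [-0.21  0.65 -0.33  1.98  0.37  0.57 -1.  ]
tube -0.9707963267948966 [635.78 172.1 ] [-0.28  0.68 -0.11  1.86  0.12  0.61 -1.44]
tube -1.7757963267948966 [667.29 102.5 ] [-0.31  0.7   0.12  1.83 -0.13  0.62 -1.89]
base rect ((556.7794799804688, 99.21595001220703), (233.54534912109375, 203.63388061523438), 5.20020055770874)
```

Base rectangle is 234×204 mm at 5.2°, which agrees with the 70 mm handle line. Go to the handle.

```bash
cat >> h.py <<'E'
PI=np.pi
def st(s=""):
    print(s,"t",round(env.get_time(),2),"p",np.round(env.get_tcp_pos(),1),"r",np.round(env.get_tool_rot(),3),"F",np.round(env.get_force(),1),"M",np.round(env.get_wrist_torque(),2),"w",round(float(env.get_grip_width()),1))
E
python3 - <<'E'
from h import *
x,y,_=env.get_tcp_pos()
env.movel([x,y,330],v=250);st()
env.movep([500.3,94,300],[PI,0,-1.913]);st("above")
env.gripper_to(45,60)
env.movel([500.3,94,215],v=150);st()
p,d=env.read_camera("scene");cv2.imwrite("pics/s1.png",cv2.convertScaleAbs(cv2.resize(p[130:300,220:400],None,fx=3.3,fy=3.3,interpolation=cv2.INTER_CUBIC),alpha=1.6))
p,d=env.read_camera("top");cv2.imwrite("pics/t1.png",cv2.convertScaleAbs(cv2.resize(p[95:240,190:340],None,fx=4,fy=4,interpolation=cv2.INTER_CUBIC),alpha=1.6))
E
```

```text
t 0.64 p [ 193.1 -698.3  330.5] r [-3.142e+00 -1.000e-03 -1.301e+00] F [ 0.  -0.2 -1.4] M [ 0.06 -0.01 -0.03] w 85.6
above t 3.62 p [500.6  93.4 299.9] r [-3.142 -0.    -1.914] F [ 0.1  0.5 -0.9] M [ 0.07  0.01 -0.06] w 85.3
 t 4.82 p [500.6  94.3 215.5] r [-3.141  0.    -1.913] F [-0.3  0.5  0.4] M [0.06 0.   0.02] w 45.2
```

View pics/s1.png

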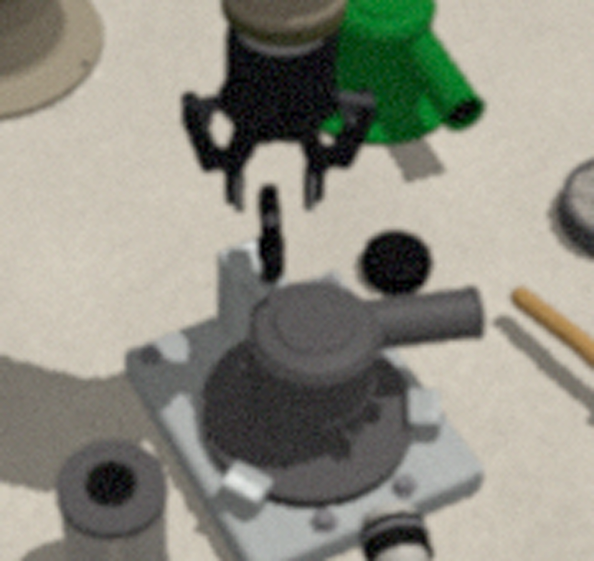

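The fingers straddle the bar: tips at crop (235,205) and (315,205), handle midway at (270,190). Descend, grip and do a first small twist.

Run:
```python
from h import *
env.movel([500.3,94,171],v=80,until_force=15);st("down")
env.gripper_to(10,70);st("grip")
y0=-1.913
for k in range(1,4):
    dy=.15*k
    env.movep([500.3,94,171+1.27*dy],[PI,0,y0+dy]);st(dy)
```

```text
down t 5.62 p [500.4  94.2 171.2] r [-3.141  0.    -1.913] F [ 0.3 -0.3  0.5] M [-0.02  0.03 -0.06] w 45.0
grip t 6.01 p [500.6  94.1 171.8] r [-3.140e+00  1.000e-03 -1.913e+00] F [-1.2 -0.1  5.3] M [-0.09  0.25  0.05] w 16.8
0.15 t 6.26 p [500.7  94.3 172. ] r [-3.140e+00  1.000e-03 -1.763e+00] F [-0.7  0.1  6.3] M [0.01 0.34 0.13] w 17.0
0.3 t 6.51 p [500.7  94.4 172.1] r [-3.140e+00  1.000e-03 -1.614e+00] F [-2.2  1.   7.5] M [0.23 0.26 0.15] w 17.1
0.44999999999999996 t 6.76 p [500.7  94.6 172.3] r [-3.140e+00  1.000e-03 -1.464e+00] F [-1.   0.9  7.4] M [0.34 0.28 0.1 ] w 17.3
```

Run:
```python
from h import *
y0=-1.913
for dy in(.7,.95,1.2,1.35):
    env.movep([500.3,94,171+1.27*dy],[PI,0,y0+dy]);st(dy)
env.gripper_to(45);st("open")
env.movel([500.3,94,290],v=200)
p,d=env.read_camera("top");np.save("top1.npy",d)
W=cloud("top",d);X,Y,Z=W[...,0],W[...,1],W[...,2]
P=W[(Z>190)&(Z<215)&(abs(X-500)<55)&(abs(Y-94)<55)]
print(len(P));
if len(P)>5: print(cv2.minAreaRect(P[:,:2].astype(np.float32)))
cv2.imwrite("pics/t2.png",cv2.convertScaleAbs(cv2.resize(p[95:240,190:340],None,fx=4,fy=4,interpolation=cv2.INTER_CUBIC),alpha=1.6))
```

```text
0.7 t 7.07 p [500.6  94.9 172.6] r [-3.140e+00  1.000e-03 -1.216e+00] F [-2.6  3.3  6.2] M [0.58 0.41 0.1 ] w 17.1
0.95 t 7.38 p [500.5  95.1 172.9] r [-3.14e+00  1.00e-03 -9.65e-01] F [-2.1  3.3  7.1] M [0.75 0.51 0.15] w 16.9
1.2 t 7.68 p [500.3  95.4 173.2] r [-3.139e+00  1.000e-03 -7.150e-01] F [-2.9  4.1  5.8] M [0.9  0.63 0.13] w 16.9
1.35 t 7.93 p [500.2  95.5 173.4] r [-3.139e+00  1.000e-03 -5.650e-01] F [-3.1  3.4  6.2] M [0.99 0.74 0.1 ] w 17.1
open t 8.32 p [500.4  93.7 172.7] r [ 3.141 -0.    -0.564] F [0.4 0.2 0.4] M [ 0.   -0.01 -0.02] w 45.4
129
((491.7292175292969, 81.33305358886719), (53.481597900390625, 16.420978546142578), 57.39535903930664)
```

View pics/t2.png

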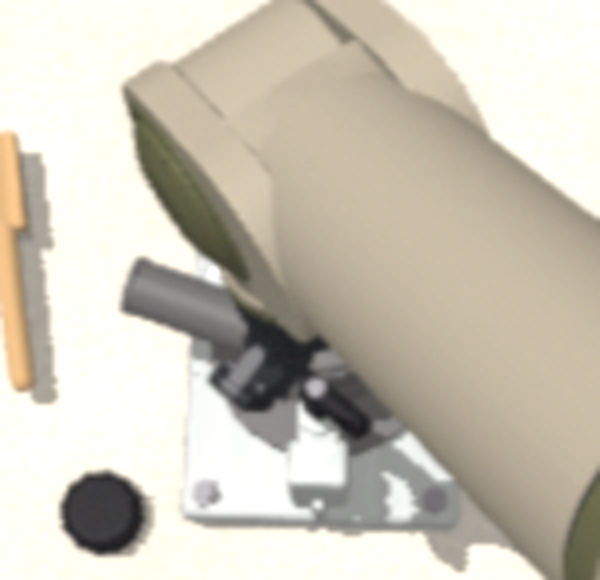

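The handle now lies at 57° (1.00 rad), so the screw is at about +0.31 and the cup should be free. Grip the tube and swing it a little first.

```bash
cat >> h.py <<'E'
A=np.array([569.8,100.3])
def gp(a,x=95): return A+x*np.array([np.cos(a),np.sin(a)])+22*np.array([-np.sin(a),np.cos(a)])
E
python3 - <<'E'
from h import *
a=1.355
env.movep([*gp(a),230],[PI,0,a-PI/2]);st()
env.gripper_to(65,40)
env.movel([*gp(a),98],v=120,until_force=15);st("down")
env.gripper_to(30,40);st("grip")
for a in(1.28,1.2):
    env.movel([*gp(a),98],v=50,rotation=[PI,0,a-PI/2]);st(a)
E
```

```text
t 9.71 p [567.9 198.5 228.2] r [ 3.141e+00  3.000e-03 -2.140e-01] F [-0.4 -0.   0.4] M [0.03 0.04 0.03] w 44.9
down t 11.29 p [569.  198.1  98.7] r [-3.141e+00 -1.000e-03 -2.160e-01] F [0.7 0.3 0.9] M [ 0.05 -0.02 -0.03] w 64.9
grip t 11.63 p [568.9 197.9  98.8] r [-3.141e+00 -1.000e-03 -2.160e-01] F [-1.  -1.1  6.1] M [-0.12  0.19 -0.17] w 38.6
1.28 t 11.93 p [576.5 198.1  98.8] r [-3.14e+00 -1.00e-03 -2.91e-01] F [-0.5  0.5  6.3] M [ 0.05  0.04 -0.26] w 38.5
1.2 t 12.24 p [584.3 197.4  98.9] r [-3.14e+00 -1.00e-03 -3.71e-01] F [-0.2  1.2  6.1] M [ 0.12  0.09 -0.26] w 38.7
```

Run:
```python
from h import *
for a in np.arange(1.1,-.05,-.1):
    env.movel([*gp(a),98],v=50,rotation=[PI,0,a-PI/2])
    if round(a*10)%3==0: st(round(a,2))
st()
p,d=env.read_camera("scene");cv2.imwrite("pics/s3.png",cv2.convertScaleAbs(cv2.resize(p[170:350,250:400],None,fx=3.3,fy=3.3,interpolation=cv2.INTER_CUBIC),alpha=1.7))
p,d=env.read_camera("top");cv2.imwrite("pics/t3.png",cv2.convertScaleAbs(cv2.resize(p[95:240,190:340],None,fx=4,fy=4,interpolation=cv2.INTER_CUBIC),alpha=1.6))
```

```text
0.9 t 13.27 p [612.3 189.   98.8] r [-3.14e+00 -1.00e-03 -6.69e-01] F [1.  1.6 5.1] M [ 0.18 -0.16 -0.31] w 38.9
0.6 t 14.29 p [636.3 172.8  98.8] r [-3.14  -0.    -0.969] F [0.2 1.1 6.4] M [ 0.17 -0.   -0.33] w 38.8
0.3 t 15.32 p [654.6 149.8  98.7] r [-3.14   0.    -1.269] F [-0.2  0.7  6.1] M [ 0.2  -0.02 -0.35] w 38.9
-0.0 t 16.34 p [665.4 122.5  98.7] r [-3.14   0.    -1.569] F [1.1 0.9 5.8] M [ 0.11 -0.13 -0.38] w 39.0
 t 16.34 p [665.4 122.5  98.7] r [-3.14   0.    -1.569] F [1.1 0.9 5.8] M [ 0.11 -0.13 -0.38] w 39.0
```

View pics/s3.png

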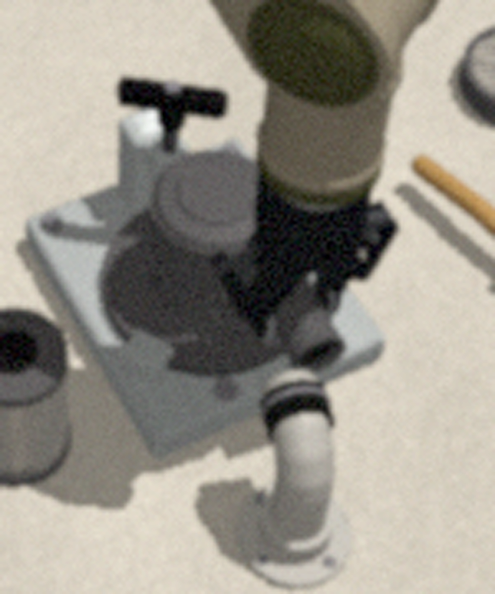

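The inlet mouth at crop (320,348) is close to the pipe mouth at (297,378), with a little clockwise swing to go. That confirms the measured heading. Finish to -0.205, release and measure.

```bash
cat > meas.py <<'E'
from fit import *
def run(tag):
  for n in("top","scene"):
    p,d=env.read_camera(n);np.save(f"{n}_{tag}.npy",d);W=cloud(n,d);X,Y,Z=W[...,0],W[...,1],W[...,2];r=np.hypot(X-A[0],Y-A[1])
    o,s=((190,95),4) if n=="top" else ((250,170),3.3)
    cv2.imwrite(f"pics/{n}_{tag}.png",cv2.convertScaleAbs(cv2.resize(p[o[1]:o[1]+(145 if n=="top" else 180),o[0]:o[0]+150],None,fx=s,fy=s,interpolation=cv2.INTER_CUBIC),alpha=1.6))
    c=p.astype(int).mean(2)
    def fit(P,rad,off):
        f=lambda x:np.hypot((P[:,:2]-A)@np.array([-np.sin(x[0]),np.cos(x[0])])-(off if off else x[2]),P[:,2]-x[1])-rad
        s=least_squares(f,[-.2,115.]+([] if off else [22.]),loss='soft_l1',f_scale=2);return s.x.round(3),round(float(np.median(abs(s.fun))),2),len(P)
    m=(Z>103)&(Z<140)&(r>62)&(r<132)&(X>600)
    print(n,"tube",fit(W[m],20,22),"free",fit(W[m],20,None))
    m=(Z>105)&(Z<145)&(r>155)&(r<190)&(X>690)&(c<70)
    print("sleeve",fit(W[m],23.5,22),"free",fit(W[m],23.5,None))
    P=W[(Z>192)&(Z<212)&(abs(X-500)<55)&(abs(Y-94)<55)]
    if len(P)>9: print("handle",cv2.minAreaRect(P[:,:2].astype(np.float32)))
    m=(Z>152)&(Z<163)&(r<55);print("lid",W[m].mean(0).round(1))
E
sed -i 's/^E$//' h.py
python3 - <<'E'
from meas import *
for a in(-.1,-.205):
    env.movel([*gp(a),98],v=50,rotation=[PI,0,a-PI/2])
st("at"); env.sleep(.2)
env.gripper_to(70);st("open")
env.movel([*gp(a),240],v=200)
env.movep([480,-250,330],[PI,0,-1.9]);st()
run("4")
E
```

```text
at t 17.14 p [668.  102.6  98.8] r [-3.140e+00  1.000e-03 -1.774e+00] F [2.4 1.6 5.6] M [ 0.04 -0.15 -0.3 ] w 38.5
open t 17.75 p [667.1 102.4  97.7] r [ 3.141 -0.    -1.775] F [ 0.2  0.3 -0.7] M [-0.01  0.    0.  ] w 70.0
 t 20.12 p [ 480.8 -249.   329.7] r [ 3.142e+00  1.000e-03 -1.898e+00] F [ 0.6  0.1 -0.2] M [ 0.04 -0.06  0.01] w 70.2
top tube (array([ -0.207, 116.097]), 1.05, 344) free (array([ -0.211, 116.09 ,  22.357]), 1.04, 344)
sleeve (array([ -0.209, 115.835]), 1.06, 117) free (array([ -0.25 , 115.816,  29.006]), 1.06, 117)
handle ((499.5650329589844, 93.75192260742188), (81.26567840576172, 16.718528747558594), 57.56842803955078)
lid [570.6 100.8 155.2]
scene tube (array([ -0.196, 116.306]), 1.05, 456) free (array([ -0.203, 116.293,  22.641]), 1.03, 456)
sleeve (array([ -0.202, 115.76 ]), 1.18, 226) free (array([ -0.178, 115.744,  17.895]), 1.18, 226)
handle ((501.6280517578125, 94.70066833496094), (82.52886199951172, 19.460857391357422), 58.78171157836914)
lid [574.3 100.1 155.1]
```

View pics/top_4.png

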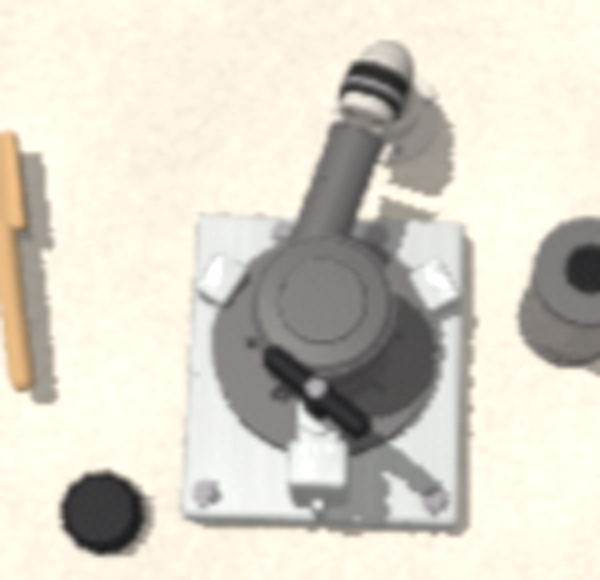

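View pics/scene_4.png

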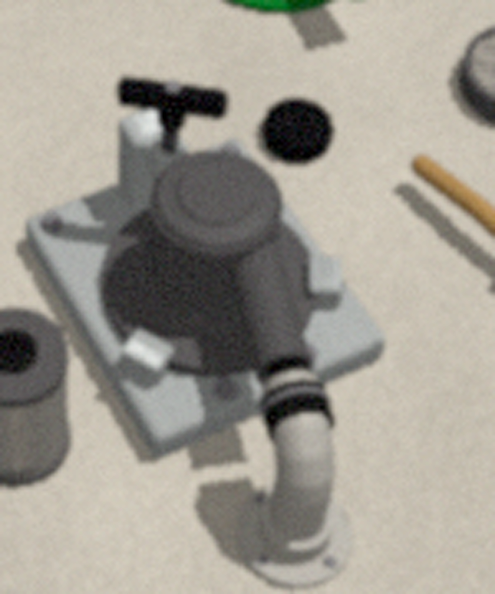

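The inlet runs straight into the pipe mouth. Tube and sleeve headings agree: -0.207 vs -0.209 (top) and -0.196 vs -0.202 (scene). Tighten the clamp back to its starting angle.

Run:
```python
from meas import *
y0=-1.913
env.movep([500.3,94,290],[PI,0,y0+1.35]);st()
env.gripper_to(45,70)
env.movel([500.3,94,172.7],v=120,until_force=15);st("down")
env.gripper_to(10,70);st("grip")
for dy in(1.2,1.,.8,.6,.4,.2,.0,-.02):
    env.movep([500.3,94,171+1.27*dy],[PI,0,y0+dy]);st(dy)
env.sleep(.3)
env.gripper_to(45);st("open")
env.movel([500.3,94,290],v=200)
env.movep([480,-250,330],[PI,0,-1.9]);st()
run("5")
```

```text
t 21.53 p [500.7  92.5 289.9] r [ 3.141 -0.    -0.566] F [0.4 0.5 0.2] M [-0.01  0.01 -0.01] w 70.2
down t 23.02 p [500.6  94.2 173.3] r [-3.141e+00 -1.000e-03 -5.630e-01] F [ 0.1 -0.2  0.1] M [-0.01  0.03  0.03] w 45.3
grip t 23.42 p [499.7  94.7 173.6] r [-3.141  0.    -0.563] F [-4.7  1.2  9.5] M [ 0.4   1.26 -0.05] w 16.9
1.2 t 23.67 p [499.7  94.6 173.5] r [-3.141 -0.    -0.714] F [-4.2  1.1  8. ] M [ 0.37  1.16 -0.12] w 16.8
1.0 t 23.94 p [499.7  94.7 173.2] r [-3.141 -0.    -0.914] F [-4.6  0.8  9.3] M [ 0.33  1.14 -0.1 ] w 17.1
0.8 t 24.22 p [499.7  94.6 173. ] r [-3.141 -0.    -1.114] F [-5.9  0.6  8.7] M [ 0.32  1.11 -0.09] w 16.9
0.6 t 24.49 p [499.8  94.6 172.8] r [-3.141 -0.    -1.314] F [-4.6  1.9 10.3] M [ 0.22  1.07 -0.06] w 17.1
0.4 t 24.77 p [499.8  94.5 172.5] r [-3.141 -0.    -1.514] F [-4.8  0.4  9.6] M [ 0.23  1.05 -0.1 ] w 16.7
0.2 t 25.04 p [499.8  94.5 172.3] r [-3.141 -0.    -1.714] F [-5.3 -0.5 10.3] M [ 0.18  1.07 -0.12] w 16.8
0.0 t 25.32 p [499.8  94.4 172. ] r [-3.141 -0.    -1.914] F [-5.4 -0.1 10. ] M [ 0.17  1.   -0.08] w 16.7
-0.02 t 25.57 p [499.8 
[... 269 characters left out ...]
2  0.6] M [-0.01 -0.04  0.02] w 45.0
top tube (array([ -0.21 , 116.459]), 0.98, 340) free (array([ -0.207, 116.462,  21.755]), 0.97, 340)
sleeve (array([ -0.207, 116.008]), 1.31, 118) free (array([ -0.279, 115.969,  34.225]), 1.24, 118)
handle ((498.4433898925781, 94.22332000732422), (15.847704887390137, 81.93158721923828), 70.22297668457031)
lid [571.3 101.9 155.4]
scene tube (array([ -0.195, 116.131]), 1.0, 461) free (array([ -0.203, 116.117,  22.722]), 1.02, 461)
sleeve (array([ -0.202, 115.987]), 1.12, 224) free (array([ -0.189, 115.984,  19.716]), 1.14, 224)
handle ((500.1855773925781, 94.65892028808594), (15.915170669555664, 81.9754867553711), 69.53495788574219)
lid [573.9 100.4 155.1]
```

View pics/top_5.png

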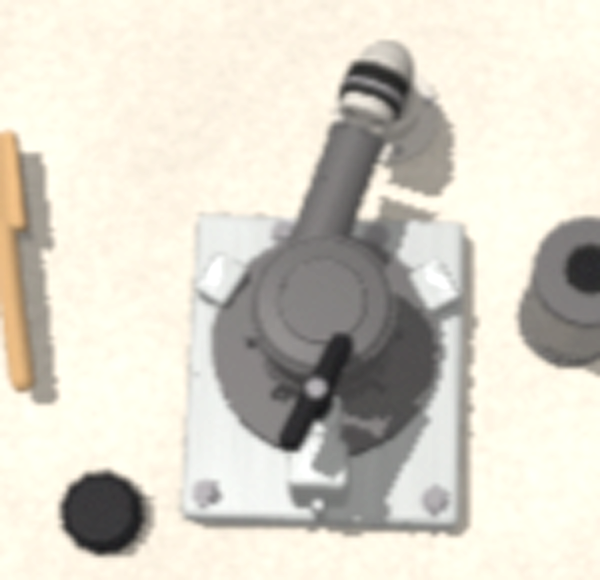

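The handle is back at -0.35 rad (it started at -0.34), the inlet still points at the pipe, and the bystanders have not moved in view. Handing in.

Run:
```python
from bench import env
print(env.get_time()); env.job_done()
```

```text
28.4
the job is handed in; nothing more can be done
```

I backed the clamp screw off, swung the cup round so its inlet points into the pipe, tightened the clamp again, and handed the job in at 28.4 s.

- **Clamp:** I loosened it by 1.35 rad, to about +0.31, then screwed it back to about -1.04. The handle now lies at -0.35 rad; it started at -0.34.
- **Alignment:** the inlet heading is -0.210 rad against the pipe's -0.207 in the top view, and -0.195 against -0.202 in the scene view. That is within about 0.5°. With the axis offset left free, the fit to the short sleeve was looser (-0.28 to -0.19), so I relied on the fit with the offset fixed at 22 mm.
- **Seating and surroundings:** the cup top still measures about 155 mm above the bench, so it is seated. In the last close top view the objects around the base had not moved; I did not re-check those further out. Tool forces I read stayed around 10 N or less.

**Disagreement:** the inlet started about 89° counter-clockwise of the pipe by my measurement, not the 35–65° in the description. I followed the measured geometry, and the pictures after the swing agreed with it.

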